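# Find the stamped crate and push it to the dispatch line

## Task

Two identical small wooden crates stand upright on the table, one on each side of the yellow dispatch line; one of them has a blue-on-white stamp on its underside. Push each crate over, away from you, so that it lies on its back and shows its underside; only after both lie there, push the stamped one, still lying, sideways until its leading end rests on the yellow tape (on it, not past it), roughly square to it, leaving the other crate lying clear of the tape. Do not lift the crates, and do not disturb the spice jar, the tin and the loose carrot.

Things in the scene. Friction and masses are not known exactly. Their poses are not given: they have to be found in the camera images.
- crate_stamped: the crate with a round white stamp (80 mm across) with a blue ring and dot underneath: an open-topped box of pale wooden slats, 100 mm deep (its x), 160 mm wide (its y), 150 mm tall (its z), walls 7 mm, 0.3 to 0.5 kg. Origin: centre of the underside; z points to the open top; its x points away from the robot. Lying on its back it is 100 mm high, underside upright and facing the robot
- crate_stamped_left (a point): middle of the outer face of the stamped crate's left (+y) end wall: 80 mm to its +y side, 75 mm along its z from the underside; 50 mm above the table once the crate lies on its back
- crate_stamped_right (a point): the same point of the stamped crate's right (-y) end wall
- crate_plain: the other crate, the same but with nothing underneath; the two may stand either way round. Pushed near the top of its near wall, either crate tips about its far lower edge without sliding far, goes over by itself past about 45 degrees and lies on its far wall, open end away from the robot
- crate_plain_left (a point): middle of the outer face of the plain crate's left (+y) end wall: 80 mm to its +y side, 75 mm along its z from the underside; 50 mm above the table once the crate lies on its back
- crate_plain_right (a point): the same point of the plain crate's right (-y) end wall
- line: the dispatch line: a straight strip of yellow tape stuck flat on the table between the crates, running away from the robot, 240 mm long (its x, away from the robot), 40 mm wide (its y, to the left), under 1 mm thick. Origin: centre of the strip
- jar: spice jar with a dark lid, 44 mm across, 105 mm tall, standing at the near end of the tape; leave alone. Origin: centre of its foot
- tin: printed food tin, 75 mm across, 110 mm tall, standing at the right; leave alone. Origin: centre of its foot
- carrot: loose whole carrot, 224 mm long (its y), 48 mm thick, lying on the table at the left, pointing away from the robot; leave alone. Origin: middle of its underside

How it is judged (in metres and radians):
On the way, in this order (a step that is already met when the one before it is completed fails the run):
1. one of the crates has been tipped onto its side (angle between any of crate_stamped, crate_plain's own z axis and vertical above 1.4 rad), for 0.2 s.
2. both crates lie tipped, the stamped one still short of the tape (angle between each of crate_stamped, crate_plain's own z axis and vertical above 1.4 rad and (y of crate_stamped_right in the frame of line above 0.025 m or y of crate_stamped_left in the frame of line below -0.025 m)), for 0.2 s.
At the end, for the whole second after the job is handed in: both crates lie at rest on the wall away from the robot; the stamped crate's leading end wall is over the yellow strip (middle within 20 mm of its centre line), the rest of it on the side it came from, square to the strip within 0.3 rad; the plain crate's ends are off the strip (((y of crate_stamped_right in the frame of line between -0.02 and 0.02 m and y of crate_stamped_left in the frame of line above 0.1 m) or (y of crate_stamped_left in the frame of line between -0.02 and 0.02 m and y of crate_stamped_right in the frame of line below -0.1 m)) and (y of each of crate_plain_right, crate_plain_left in the frame of line above 0.02 m or y of each of crate_plain_left, crate_plain_right in the frame of line below -0.02 m) and angle between the y axis of crate_stamped and the y axis of line, either way round below 0.3 rad and x of crate_stamped_left in the frame of line between -0.12 and 0.12 m and x of crate_stamped_right in the frame of line between -0.12 and 0.12 m and height (world z) of crate_stamped between 0.04 and 0.06 m and angle between crate_stamped's own z axis and vertical between 1.45 and 1.69 rad and linear speed of each of crate_stamped, crate_plain below 0.02 m/s and height (world z) of crate_plain between 0.04 and 0.06 m and angle between crate_plain's own z axis and vertical between 1.45 and 1.69 rad and x of each of crate_plain_left, crate_plain_right in the frame of line above -0.15 m); the robot touches nothing.
It fails at once if the stamped crate was lifted (height (world z) of crate_stamped above 0.075 m).
It fails at once if the plain crate was lifted (height (world z) of crate_plain above 0.075 m).
It fails at once if an upright crate was lifted ((angle between crate_stamped's own z axis and vertical below 0.15 rad and height (world z) of crate_stamped above 0.025 m) or (angle between crate_plain's own z axis and vertical below 0.15 rad and height (world z) of crate_plain above 0.025 m)).
It fails at once if the jar, tin or carrot was disturbed (distance of any of jar, tin, carrot from where it was at the start of the episode above 0.03 m or angle between any of jar, tin's own z axis and vertical above 0.5 rad).
It also fails if it takes over 58 s, if anything falls off the work surface, if the arm or the gripper's body presses on something with over 40 N, if the wrist force passes 120 N, or if a joint passes its speed limit or range.

## Robot

A 6-joint arm with a two-finger parallel gripper is mounted at the origin on a cart in front of the work surface, level with it; the furniture and walls round the work are solid. World frame = base frame: x ahead of the robot, y to its left, z up, the work surface at z = 0. Lengths are in mm, angles in rad, forces in N, time in s.
With the tool pointing down it reaches from about 275 to 1000 mm from the base axis. Payload 8.4 kg.
Tool frame: the origin (TCP) lies midway between the tips of the shut fingers; the grasp point (between the pads) lies 19 mm behind it; z points along the fingers, y is the line along which they close (so a half turn about z gives the same grasp; the last joint's range is limited). The gripper opens to 85 mm and grips with 20 to 120 N. Pads are 22 mm wide; open, the fingers measure 114 mm over their backs; the gripper's body (76 mm by 85 mm) begins 54 mm behind the grasp point. The pads swing forward as they close: fully open they stand 13 mm farther back than shut.
Start: joints at [-1.185, 0.353, 1.633, -0, 1.155, -0.002], TCP at [236.344, -578.593, 231.281] pointing down, gripper open.
Joint ranges: [-2.63, 2.63], [-0.92, 2.1], [0.06, 2.66], [-1.3, 4.44], [0, 2.69], [-3.02, 3.02]. Speed limits (rad/s): [2.22, 2.22, 2.79, 3.14, 3.14, 3.14].

## Interface

Orientations are given as [roll, pitch, yaw] about the fixed x, y, z axes, in that order (R = Rz(yaw) Ry(pitch) Rx(roll)).
In Python, from rig import monitor, imaging, r gives the robot as it stands.
- The arm moves only by the tool drive_tool, never from a script. Its argument "plan" is a list of rows, each an object of numbers: "x", "y", "z": the shift along the tool's x, y, z in units of 50 mm (1.0 is 50 mm); "ax", "ay", "az": the turn, a rotation vector about the tool's x, y, z in units of 6 degrees (1.0 is 6 degrees); "hand": the finger opening in mm, from 0 to 85.4. In form: [{"x": .., "y": .., "z": .., "ax": .., "ay": .., "az": .., "hand": ..}, ...]. A call has 1 to 8 rows; each row is the pose to reach, as a shift and turn from the pose commanded when the call began, along the tool's axes at that moment; what a row does not reach only later rows make up. A row lasts 1/10 s, in which the tool goes at most 50 mm and 8.59 degrees, less where a joint would pass 70% of its speed; a pose out of reach is approached as far as the arm can. A call with a gripper value outside its range is refused whole. The fingers move at their own pace and stop on an object; "grip_force" is the grip in N (left out, the last holds). Time passes only in rows, so rows that repeat a pose let the fingers close. It gives the time, the measured TCP pose, the force, the opening and the grip force at its end, in the units of the state.
- monitor.sense(): the state, without advancing time (a new reading comes with each control period).
- imaging.grab_frame(name): name is "scene" or "top" or "wrist"; returns the picture (400x640x3 uint8, red, green, blue); there is no depth.
- imaging.camera_info(name): a dict with "mtx" (3x3 intrinsics, pixels), "dist" ([k1, k2, p1, p2, k3] as OpenCV has them; the pictures are not rectified), "R" (3x3) and "t" (3): a world point X has camera coordinates R X + t. Camera axes: x right, y down, z forward; pixel columns grow to the right and rows downward; lengths in mm; the calibration is good to about 2 mm. A picture is of the moment at which its call begins: read the wrist's pose just before it. camera_info takes no time and is no camera call; for the wrist camera it gives the pose at the moment of the call.
- r.sign_off(): hands the job in; it is judged then, once.
The state is a dict: "clock": time; "qpos": joint angles; "qvel": joint speeds; "joint_efforts": joint torques, N m; "eef_pos": TCP position; "tcp_rot": TCP orientation; "contact_force": force on the tool from outside, world axes, zero at the start; "wrist_torque": the same for the moment, N m; "opening": opening from 0.0 (shut) to 1.0 (fully open); "grasp_force": force on a finger pad.
Only numpy, scipy, OpenCV 4.12 (cv2) and the standard library are available. Lean on these libraries where they do the work, as an engineer would, in place of code of your own. Each camera call takes 0.05 s, during which the arm holds its last target. There are 200 camera calls.

## Working session

There is one attempt and no reset: what is moved stays moved. The work goes in short steps, Python scripts to look and compute and a tool call to move; the robot and the scene stay as the last step left them, time stands still between calls to the robot, and variables do not carry over. Pictures are saved under pics/ and viewed, at most 10 in all, crops included, and the job is handed in when it is done.

Besides the shell and the picture viewer there is one more tool, called after "Call:" by a JSON object that holds its "name" and its "arguments", one argument or row to a line. drive_tool: Moves the arm, as the interface text tells. Its arguments: {"type":"object","properties":{"plan":{"type":"array","items":{"type":"object","properties":{"x":{"type":"number"},"y":{"type":"number"},"z":{"type":"number"},"ax":{"type":"number"},"ay":{"type":"number"},"az":{"type":"number"},"hand":{"type":"number"}}}},"grip_force":{"type":"number"}},"required":["plan"]}

```bash
mkdir -p pics; cat > h.py <<'E'
import numpy as np, cv2
from rig import monitor, imaging, r
def ray(name,uv,z=0.):
    c=imaging.camera_info(name); K=np.array(c["mtx"]);d=np.array(c["dist"]);R=np.array(c["R"]);t=np.array(c["t"]).reshape(3)
    p=cv2.undistortPoints(np.array(uv,float).reshape(-1,1,2),K,d).reshape(-1,2)
    D=np.c_[p,np.ones(len(p))]@R; C=-R.T@t
    return C+D*((z-C[2])/D[:,2])[:,None]
def save(name,f):
    im=imaging.grab_frame(name); cv2.imwrite("pics/"+f,im[:,:,::-1]); return im
E
python3 - <<'E'
from h import *
save("top","top0.png");save("scene","scene0.png")
s=monitor.sense();print(s["eef_pos"],s["tcp_rot"],s["clock"],s["contact_force"])
for n in("top","scene"):
    c=imaging.camera_info(n);print(n,-np.array(c["R"]).T@np.array(c["t"]).reshape(3))
E
```

```text
[ 236.18325725 -578.19910803  230.6362892 ] [-3.14036115e+00 -1.93968751e-05  3.87781406e-01] 0.1 [0.75895946 0.33569174 0.51256049]
top [ 303.61627807    9.42451474 1620.67192106]
scene [-725.08817972  946.45191229  824.52316895]
```

View pics/top0.png

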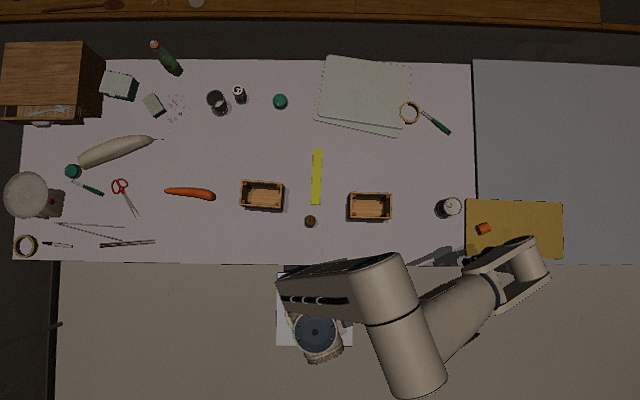

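View pics/scene0.png

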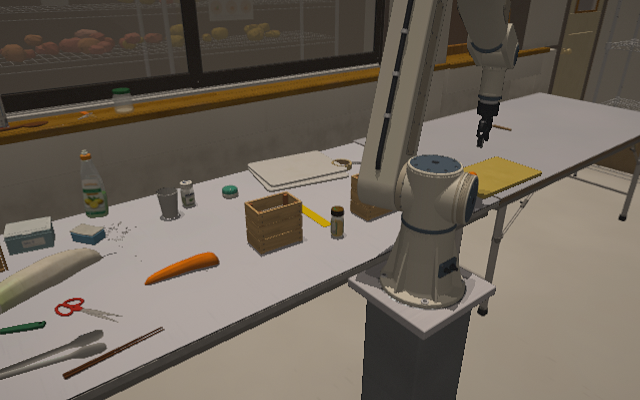

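The top view shows the crates at about (262,195) and (370,206), the tape at (317,177), the jar at (310,221), the tin at (448,207) and the carrot at (190,193). The scene view confirms that both crates are upright.

```bash
cat > m.py <<'E'
from h import *
im=cv2.imread("pics/top0.png");hsv=cv2.cvtColor(im,cv2.COLOR_BGR2HSV)
def rect(box,lo,hi,z):
    x0,y0,x1,y1=box;m=cv2.inRange(hsv[y0:y1,x0:x1],lo,hi)
    n,l,st,_=cv2.connectedComponentsWithStats(m);k=1+np.argmax(st[1:,4])
    b=cv2.boxPoints(cv2.minAreaRect(np.argwhere(l==k)[:,::-1].astype(np.float32)))+[x0,y0]
    P=ray("top",b,z)[:,:2]; return b.round(1).tolist(),P.round().tolist(),P.mean(0).round()
print("L",*rect((232,172,292,218),(5,60,40),(25,255,255),150))
print("R",*rect((340,184,400,230),(5,60,40),(25,255,255),150))
print("tape",*rect((300,140,335,212),(22,120,80),(40,255,255),0))
print("carrot",*rect((155,178,225,208),(3,120,80),(20,255,255),24))
print("jar lid",ray("top",[310,221],105),"tin",ray("top",[449,206],110))
E
python3 m.py
```

```text
L [[238.5, 205.1], [240.5, 178.8], [282.4, 182.0], [280.4, 208.3]] [[415.0, 298.0], [517.0, 294.0], [507.0, 131.0], [405.0, 137.0]] [461. 215.]
R [[350.0, 192.0], [391.0, 192.0], [391.0, 219.0], [350.0, 219.0]] [[471.0, -130.0], [473.0, -289.0], [368.0, -288.0], [367.0, -130.0]] [ 420. -210.]
tape [[310.1, 203.9], [313.1, 148.6], [322.1, 149.1], [319.0, 204.4]] [[435.0, 25.0], [674.0, 15.0], [672.0, -24.0], [433.0, -13.0]] [554.   1.]
carrot [[163.7, 191.7], [165.2, 182.7], [211.8, 190.0], [210.4, 199.1]] [[477.0, 641.0], [516.0, 637.0], [487.0, 437.0], [448.0, 442.0]] [482. 539.]
jar lid [[359.07519576  23.17769138 105.        ]] tin [[ 424.22113355 -530.2550115   110.        ]]
```

```bash
cat > go.py <<'E'
import sys
from h import *
from scipy.spatial.transform import Rotation as Ro
s=monitor.sense();R=Ro.from_euler("xyz",s["tcp_rot"])
print(np.round(s["eef_pos"]),np.round(s["tcp_rot"],3),"t",s["clock"],"q",np.round(s["qpos"],2),"F",np.round(s["contact_force"],1))
for a in sys.argv[1:]:
    x,y,z,w=map(float,a.split(","))
    T=Ro.from_euler("xyz",[np.pi,0,np.radians(w)])
    print(a,(R.inv().apply(np.array([x,y,z])-s["eef_pos"])/50).round(2),np.degrees((R.inv()*T).as_rotvec()/6).round(2))
E
python3 go.py 310,-212,230,0 310,-212,116,0
```

```text
[ 236. -578.  231.] [-3.14  -0.     0.388] t 0.1 q [-1.19  0.35  1.63  0.    1.16 -0.  ] F [0.8 0.3 0.5]
310,-212,230,0 [ 4.14 -6.22  0.02] [-0.01  0.    3.7 ]
310,-212,116,0 [ 4.14 -6.22  2.3 ] [-0.01  0.    3.7 ]
```

Call:
{"name": "drive_tool", "arguments": {
  "plan": [
    {"x": 0.52,"y": -0.78,"az": 0.5,"hand": 85},
    {"x": 1.04,"y": -1.56,"az": 1,"hand": 85},
    {"x": 1.56,"y": -2.33,"az": 1.5,"hand": 85},
    {"x": 2.07,"y": -3.11,"az": 2,"hand": 85},
    {"x": 2.59,"y": -3.89,"az": 2.5,"hand": 85},
    {"x": 3.1,"y": -4.67,"az": 3,"hand": 85},
    {"x": 3.62,"y": -5.44,"az": 3.4,"hand": 85},
    {"x": 4.14,"y": -6.22,"az": 3.7,"hand": 85}
  ]
}}

```text
invalid input
```

```bash
python3 go.py 310,-212,116,0 
```

```text
[ 236. -578.  231.] [-3.14  -0.     0.388] t 0.1 q [-1.19  0.35  1.63  0.    1.16 -0.  ] F [0.8 0.3 0.5]
310,-212,116,0 [ 4.14 -6.22  2.3 ] [-0.01  0.    3.7 ]
```

Call:
{"name": "drive_tool", "arguments": {
  "plan": [
    {"x": 0.52,"y": -0.78,"z": 0,"ax": 0,"ay": 0,"az": 0.5,"hand": 85},
    {"x": 1.04,"y": -1.56,"z": 0,"ax": 0,"ay": 0,"az": 1,"hand": 85},
    {"x": 1.56,"y": -2.33,"z": 0,"ax": 0,"ay": 0,"az": 1.5,"hand": 85},
    {"x": 2.07,"y": -3.11,"z": 0,"ax": 0,"ay": 0,"az": 2,"hand": 85},
    {"x": 2.59,"y": -3.89,"z": 0,"ax": 0,"ay": 0,"az": 2.5,"hand": 85},
    {"x": 3.1,"y": -4.67,"z": 0,"ax": 0,"ay": 0,"az": 3,"hand": 85},
    {"x": 3.62,"y": -5.44,"z": 0,"ax": 0,"ay": 0,"az": 3.4,"hand": 85},
    {"x": 4.14,"y": -6.22,"z": 0,"ax": 0,"ay": 0,"az": 3.7,"hand": 85}
  ]
}}

```text
clock: 0.9
eef_pos: [310.1, -210.7, 231.2]
tcp_rot: [-3.142, -0.0, -0.002]
contact_force: [1.6, 0.2, -1.1]
opening: 0.997
grasp_force: 0.0
```

```bash
python3 go.py 310,-212,116,0 
```

```text
[ 310. -211.  231.] [-3.142e+00 -0.000e+00 -2.000e-03] t 0.9 q [-0.6  -0.06  2.12  0.    1.07  0.97] F [ 1.6  0.2 -1.1]
310,-212,116,0 [-0.    0.03  2.3 ] [-0.   -0.   -0.02]
```

Call:
{"name": "drive_tool", "arguments": {
  "plan": [
    {"x": 0,"y": 0,"z": 0.6,"ax": 0,"ay": 0,"az": 0,"hand": 85},
    {"x": 0,"y": 0,"z": 1.2,"ax": 0,"ay": 0,"az": 0,"hand": 85},
    {"x": 0,"y": 0,"z": 1.8,"ax": 0,"ay": 0,"az": 0,"hand": 85},
    {"x": 0,"y": 0,"z": 2.3,"ax": 0,"ay": 0,"az": 0,"hand": 85},
    {"x": 0.4,"y": 0,"z": 2.3,"ax": 0,"ay": 0,"az": 0,"hand": 85},
    {"x": 0.7,"y": 0,"z": 2.3,"ax": 0,"ay": 0,"az": 0,"hand": 85},
    {"x": 0.9,"y": 0,"z": 2.3,"ax": 0,"ay": 0,"az": 0,"hand": 85},
    {"x": 1.1,"y": 0,"z": 2.3,"ax": 0,"ay": 0,"az": 0,"hand": 85}
  ]
}}

```text
clock: 1.7
eef_pos: [366.2, -212.5, 116.7]
tcp_rot: [3.141, -0.0, 0.001]
contact_force: [-1.9, -0.3, 2.0]
opening: 0.994
grasp_force: 1.1
```

Call:
{"name": "drive_tool", "arguments": {
  "plan": [
    {"x": 0.2,"y": 0,"z": 0,"ax": 0,"ay": 0,"az": 0,"hand": 85},
    {"x": 0.4,"y": 0,"z": 0,"ax": 0,"ay": 0,"az": 0,"hand": 85},
    {"x": 0.6,"y": 0,"z": 0,"ax": 0,"ay": 0,"az": 0,"hand": 85},
    {"x": 0.8,"y": 0,"z": 0,"ax": 0,"ay": 0,"az": 0,"hand": 85},
    {"x": 1.0,"y": 0,"z": 0,"ax": 0,"ay": 0,"az": 0,"hand": 85},
    {"x": 1.2,"y": 0,"z": 0,"ax": 0,"ay": 0,"az": 0,"hand": 85}
  ]
}}

```text
clock: 2.3
eef_pos: [426.7, -213.2, 118.0]
tcp_rot: [3.14, -0.001, 0.001]
contact_force: [-13.8, 2.5, 50.1]
opening: 0.998
grasp_force: 22.7
```

```bash
python3 -c "
from h import *
save('scene','s1.png')
a=cv2.imread('pics/s1.png')[140:260,230:450];b=imaging.grab_frame('top')[130:250,200:420,::-1]
cv2.imwrite('pics/c1.png',cv2.resize(np.vstack([a,b]),None,fx=2.4,fy=2.4))";python3 go.py
```

```text
[ 429. -214.  119.] [ 3.139e+00 -4.000e-03  1.000e-03] t 2.4 q [-0.47  0.28  2.04 -0.    0.82  1.11] F [-8.1  3.6 30.4]
```

View pics/c1.png

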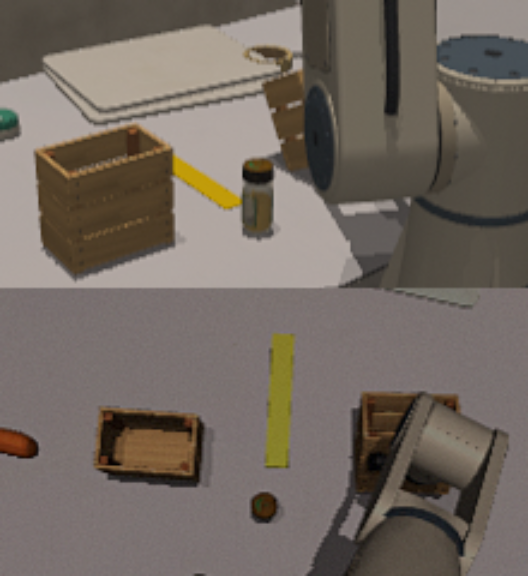

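The crate on the right is leaning about 20° and there is an upward load on the fingers. I'll raise them along its arc while pushing on.

Call:
{"name": "drive_tool", "arguments": {
  "plan": [
    {"x": 0.0,"y": 0,"z": -0.2,"ax": 0,"ay": 0,"az": 0,"hand": 85},
    {"x": 0.05,"y": 0,"z": -0.4,"ax": 0,"ay": 0,"az": 0,"hand": 85},
    {"x": 0.2,"y": 0,"z": -0.55,"ax": 0,"ay": 0,"az": 0,"hand": 85},
    {"x": 0.4,"y": 0,"z": -0.6,"ax": 0,"ay": 0,"az": 0,"hand": 85}
  ]
}}

```text
clock: 2.8
eef_pos: [446.5, -212.6, 147.2]
tcp_rot: [3.141, -0.001, 0.0]
contact_force: [-0.4, -0.3, -0.6]
opening: 0.998
grasp_force: 0.1
```

Call:
{"name": "drive_tool", "arguments": {
  "plan": [
    {"x": 0.2,"y": 0,"z": 0,"ax": 0,"ay": 0,"az": 0,"hand": 85},
    {"x": 0.4,"y": 0,"z": 0,"ax": 0,"ay": 0,"az": 0,"hand": 85},
    {"x": 0.6,"y": 0,"z": 0,"ax": 0,"ay": 0,"az": 0,"hand": 85},
    {"x": 0.6,"y": 0,"z": 0,"ax": 0,"ay": 0,"az": 0,"hand": 85}
  ]
}}

```text
clock: 3.2
eef_pos: [476.8, -212.4, 145.9]
tcp_rot: [3.142, -0.0, 0.001]
contact_force: [-0.3, -0.0, 0.2]
opening: 0.995
grasp_force: 0.0
```

```bash
python3 -c "
from h import *
save('scene','s2.png')
a=cv2.imread('pics/s2.png')[140:260,230:450];b=imaging.grab_frame('top')[130:250,200:420,::-1]
cv2.imwrite('pics/c2.png',cv2.resize(np.vstack([a,b]),None,fx=2.4,fy=2.4))";python3 go.py
```

```text
[ 475. -212.  146.] [-3.141e+00  1.000e-03  1.000e-03] t 3.3 q [-0.42  0.3   1.93 -0.    0.91  1.15] F [-0.6  0.5  0.5]
```

View pics/c2.png

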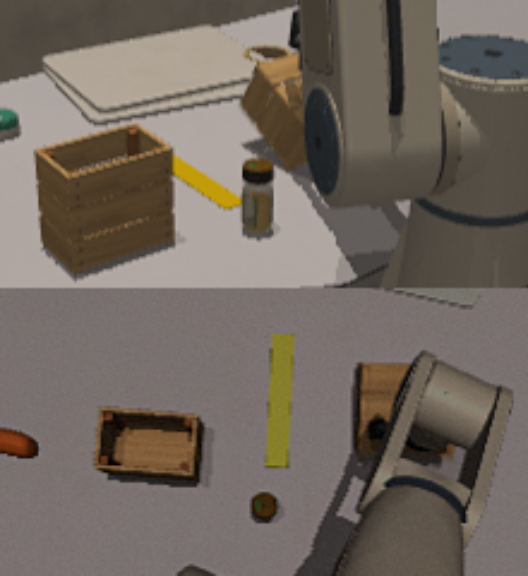

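The crate on the right is past 45° and out of contact, so it should be falling. I'll retreat upward and back.

Call:
{"name": "drive_tool", "arguments": {
  "plan": [
    {"x": 0,"y": 0,"z": -0.5,"ax": 0,"ay": 0,"az": 0,"hand": 85},
    {"x": 0,"y": 0,"z": -1,"ax": 0,"ay": 0,"az": 0,"hand": 85},
    {"x": 0,"y": 0,"z": -1.8,"ax": 0,"ay": 0,"az": 0,"hand": 85},
    {"x": -0.9,"y": 0,"z": -2.2,"ax": 0,"ay": 0,"az": 0,"hand": 85},
    {"x": -1.8,"y": 0,"z": -2.2,"ax": 0,"ay": 0,"az": 0,"hand": 85}
  ]
}}

```text
clock: 3.8
eef_pos: [385.8, -213.0, 258.8]
tcp_rot: [3.139, -0.004, 0.001]
contact_force: [-0.7, -0.1, -0.2]
opening: 0.994
grasp_force: 0.0
```

```bash
python3 -c "
from h import *
save('scene','s3.png')
a=cv2.imread('pics/s3.png')[140:260,230:450];b=imaging.grab_frame('top')[130:250,200:420,::-1]
cv2.imwrite('pics/c3.png',cv2.resize(np.vstack([a,b]),None,fx=2.4,fy=2.4))";python3 go.py 345,211,250,-3 345,211,130,-3
```

```text
[ 380. -211.  256.] [-3.141e+00  3.000e-03 -1.000e-03] t 3.9 q [-0.51  0.02  1.99 -0.    1.13  1.06] F [-0.1  0.6 -1.5]
345,211,250,-3 [-0.71 -8.45  0.13] [-0.    0.02  0.49]
345,211,130,-3 [-0.71 -8.45  2.53] [-0.    0.02  0.49]
```

View pics/c3.png

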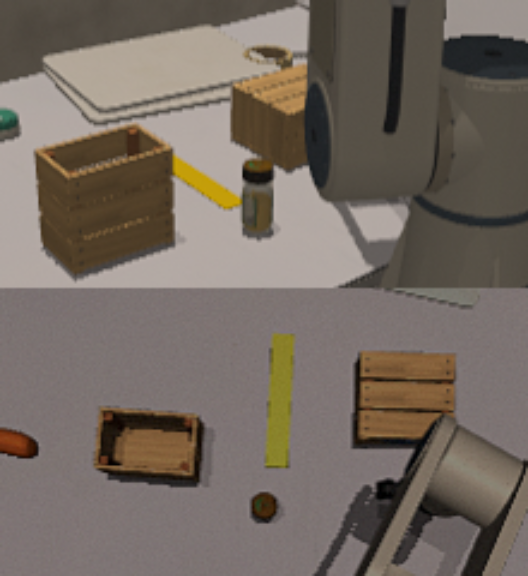

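The crate on the right lies square on its back (top crop 358–455, 352–440). Now the left one.

Call:
{"name": "drive_tool", "arguments": {
  "plan": [
    {"x": -0.1,"y": -1,"z": 0,"ax": 0,"ay": 0,"az": 0,"hand": 85},
    {"x": -0.2,"y": -2,"z": 0,"ax": 0,"ay": 0,"az": 0.1,"hand": 85},
    {"x": -0.3,"y": -3,"z": 0,"ax": 0,"ay": 0,"az": 0.2,"hand": 85},
    {"x": -0.4,"y": -4,"z": 0,"ax": 0,"ay": 0,"az": 0.3,"hand": 85},
    {"x": -0.5,"y": -5,"z": 0,"ax": 0,"ay": 0,"az": 0.4,"hand": 85},
    {"x": -0.6,"y": -6,"z": 0,"ax": 0,"ay": 0,"az": 0.5,"hand": 85},
    {"x": -0.7,"y": -7,"z": 0,"ax": 0,"ay": 0,"az": 0.5,"hand": 85},
    {"x": -0.7,"y": -8,"z": 0,"ax": 0,"ay": 0,"az": 0.5,"hand": 85}
  ]
}}

```text
clock: 4.7
eef_pos: [349.0, 187.7, 256.3]
tcp_rot: [-3.142, -0.0, -0.052]
contact_force: [1.6, -0.9, 0.5]
opening: 0.995
grasp_force: 0.0
```

```bash
python3 go.py 350,212,250,-3 350,212,130,-3 395,210,130,-3
```

```text
[349. 188. 256.] [-3.142 -0.    -0.052] t 4.7 q [ 0.49 -0.05  2.06 -0.    1.13  2.11] F [ 1.6 -0.9  0.5]
350,212,250,-3 [-0.01 -0.49  0.13] [-0. -0.  0.]
350,212,130,-3 [-0.01 -0.49  2.53] [-0. -0.  0.]
395,210,130,-3 [ 0.89 -0.49  2.53] [-0. -0.  0.]
```

Call:
{"name": "drive_tool", "arguments": {
  "plan": [
    {"x": 0,"y": -0.5,"z": 0.7,"ax": 0,"ay": 0,"az": 0,"hand": 85},
    {"x": 0,"y": -0.5,"z": 1.4,"ax": 0,"ay": 0,"az": 0,"hand": 85},
    {"x": 0,"y": -0.5,"z": 2.1,"ax": 0,"ay": 0,"az": 0,"hand": 85},
    {"x": 0.2,"y": -0.5,"z": 2.56,"ax": 0,"ay": 0,"az": 0,"hand": 85},
    {"x": 0.6,"y": -0.5,"z": 2.56,"ax": 0,"ay": 0,"az": 0,"hand": 85},
    {"x": 0.9,"y": -0.5,"z": 2.56,"ax": 0,"ay": 0,"az": 0,"hand": 85},
    {"x": 1.04,"y": -0.5,"z": 2.56,"ax": 0,"ay": 0,"az": 0,"hand": 85}
  ]
}}

```text
clock: 5.4
eef_pos: [404.7, 208.2, 128.5]
tcp_rot: [-3.141, -0.0, -0.053]
contact_force: [-2.0, 0.4, 2.7]
opening: 0.994
grasp_force: 1.2
```

Call:
{"name": "drive_tool", "arguments": {
  "plan": [
    {"x": 0.2,"y": 0,"z": -0.12,"ax": 0,"ay": 0,"az": 0,"hand": 85},
    {"x": 0.4,"y": 0,"z": -0.23,"ax": 0,"ay": 0,"az": 0,"hand": 85},
    {"x": 0.6,"y": 0,"z": -0.32,"ax": 0,"ay": 0,"az": 0,"hand": 85},
    {"x": 0.8,"y": 0,"z": -0.4,"ax": 0,"ay": 0,"az": 0,"hand": 85},
    {"x": 1.0,"y": 0,"z": -0.48,"ax": 0,"ay": 0,"az": 0,"hand": 85}
  ]
}}

```text
clock: 5.9
eef_pos: [454.4, 205.6, 153.0]
tcp_rot: [-3.141, -0.001, -0.052]
contact_force: [-0.4, 0.9, -0.1]
opening: 0.994
grasp_force: 0.2
```

Call:
{"name": "drive_tool", "arguments": {
  "plan": [
    {"x": 0.2,"y": 0,"z": -0.06,"ax": 0,"ay": 0,"az": 0,"hand": 85},
    {"x": 0.4,"y": 0,"z": -0.1,"ax": 0,"ay": 0,"az": 0,"hand": 85},
    {"x": 0.6,"y": 0,"z": -0.12,"ax": 0,"ay": 0,"az": 0,"hand": 85},
    {"x": 0.8,"y": 0,"z": -0.13,"ax": 0,"ay": 0,"az": 0,"hand": 85},
    {"x": 1.0,"y": 0,"z": -0.13,"ax": 0,"ay": 0,"az": 0,"hand": 85},
    {"x": 1.2,"y": 0,"z": -0.13,"ax": 0,"ay": 0,"az": 0,"hand": 85}
  ]
}}

```text
clock: 6.5
eef_pos: [514.1, 202.4, 158.6]
tcp_rot: [3.142, 0.0, -0.052]
contact_force: [0.1, 0.3, -0.4]
opening: 0.999
grasp_force: 0.0
```

Call:
{"name": "drive_tool", "arguments": {
  "plan": [
    {"x": 0,"y": 0,"z": -0.5,"ax": 0,"ay": 0,"az": 0,"hand": 85},
    {"x": 0,"y": 0,"z": -1,"ax": 0,"ay": 0,"az": 0,"hand": 85},
    {"x": 0,"y": 0,"z": -1.8,"ax": 0,"ay": 0,"az": 0,"hand": 85},
    {"x": -0.9,"y": 0,"z": -2.2,"ax": 0,"ay": 0,"az": 0,"hand": 85},
    {"x": -1.8,"y": 0,"z": -2.2,"ax": 0,"ay": 0,"az": 0,"hand": 85},
    {"x": -2.7,"y": 0,"z": -2.2,"ax": 0,"ay": 0,"az": 0,"hand": 85}
  ]
}}

```text
clock: 7.1
eef_pos: [377.8, 209.5, 269.3]
tcp_rot: [-3.141, -0.001, -0.053]
contact_force: [-0.3, -0.2, -0.4]
opening: 0.994
grasp_force: 0.0
```

```bash
python3 -c "
from h import *
save('scene','s4.png')
a=cv2.imread('pics/s4.png')[140:260,230:450];b=save('top','t4.png')[130:250,200:420,::-1]
cv2.imwrite('pics/c4.png',cv2.resize(np.vstack([a,b]),None,fx=2.4,fy=2.4))";python3 go.py
```

```text
[374. 209. 269.] [ 3.141e+00  3.000e-03 -5.100e-02] t 7.2 q [ 0.5  -0.    1.98  0.    1.16  2.13] F [-0.6 -0.5  0.2]
```

View pics/c4.png

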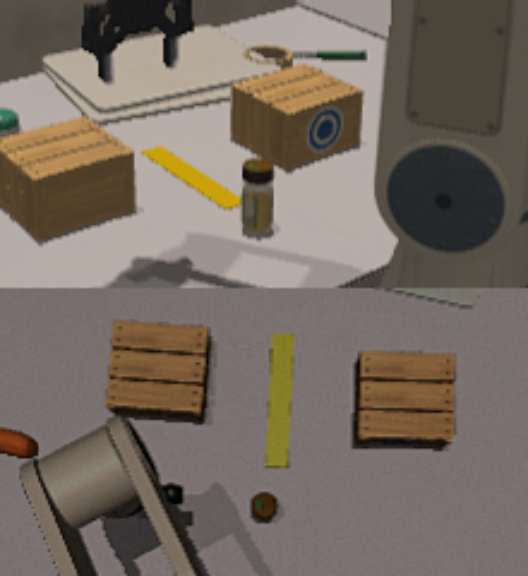

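Both crates now lie on their backs. The stamp is on the right crate, a blue ring at crop (324,129). I'll measure both tops at z = 100.

```bash
sed -e 's/top0/t4/' -e '/^print/d' m.py > m2.py; cat >> m2.py <<'E'
print("L",*rect((240,140,292,176+10),(5,60,40),(25,255,255),100))
print("R",*rect((335,145,400,218),(5,60,40),(25,255,255),100))
E
python3 m2.py; python3 go.py 380,-212,269,0 520,-350,250,90
```

```text
L [[243.4, 179.9], [246.3, 142.6], [287.5, 145.8], [284.6, 183.0]] [[520.0, 292.0], [672.0, 285.0], [661.0, 118.0], [509.0, 127.0]] [591. 205.]
R [[348.5, 192.9], [349.6, 155.6], [389.9, 156.7], [388.9, 194.1]] [[473.0, -129.0], [624.0, -133.0], [622.0, -296.0], [470.0, -291.0]] [ 547. -212.]
[374. 209. 269.] [ 3.141e+00  3.000e-03 -5.100e-02] t 7.2 q [ 0.5  -0.    1.98  0.    1.16  2.13] F [-0.6 -0.5  0.2]
380,-212,269,0 [ 0.54  8.4  -0.  ] [ 0.01  0.02 -0.48]
520,-350,250,90 [ 3.48 11.02  0.37] [-1.000e-02  2.000e-02 -1.548e+01]
```

Call:
{"name": "drive_tool", "arguments": {
  "plan": [
    {"x": 0.05,"y": 1,"z": 0,"ax": 0,"ay": 0,"az": -1,"hand": 85},
    {"x": 0.1,"y": 2,"z": 0,"ax": 0,"ay": 0,"az": -2,"hand": 85},
    {"x": 0.15,"y": 3,"z": 0,"ax": 0,"ay": 0,"az": -3,"hand": 85},
    {"x": 0.2,"y": 4,"z": 0,"ax": 0,"ay": 0,"az": -4,"hand": 85},
    {"x": 0.3,"y": 5,"z": 0,"ax": 0,"ay": 0,"az": -5,"hand": 85},
    {"x": 0.6,"y": 5.9,"z": 0,"ax": 0,"ay": 0,"az": -6,"hand": 85},
    {"x": 0.9,"y": 6.8,"z": 0,"ax": 0,"ay": 0,"az": -7,"hand": 85},
    {"x": 1.2,"y": 7.7,"z": 0,"ax": 0,"ay": 0,"az": -8,"hand": 85}
  ]
}}

```text
clock: 8.0
eef_pos: [416.6, -172.4, 269.1]
tcp_rot: [3.141, -0.0, 0.79]
contact_force: [1.1, 1.0, 0.1]
opening: 0.992
grasp_force: 0.0
```

```bash
python3 go.py 540,-350,260,90
```

```text
[ 417. -172.  269.] [ 3.141 -0.     0.79 ] t 8.0 q [-0.4   0.04  1.94  0.    1.16  0.38] F [1.1 1.  0.1]
540,-350,260,90 [-0.79  4.25  0.19] [ 0.01 -0.   -7.46]
```

Call:
{"name": "drive_tool", "arguments": {
  "plan": [
    {"x": -0.1,"y": 0.7,"z": 0,"ax": 0,"ay": 0,"az": -1.1,"hand": 85},
    {"x": -0.25,"y": 1.4,"z": 0,"ax": 0,"ay": 0,"az": -2.2,"hand": 85},
    {"x": -0.4,"y": 2.1,"z": 0.1,"ax": 0,"ay": 0,"az": -3.3,"hand": 85},
    {"x": -0.5,"y": 2.8,"z": 0.1,"ax": 0,"ay": 0,"az": -4.4,"hand": 85},
    {"x": -0.6,"y": 3.5,"z": 0.2,"ax": 0,"ay": 0,"az": -5.5,"hand": 85},
    {"x": -0.79,"y": 4.25,"z": 0.2,"ax": 0,"ay": 0,"az": -6.6,"hand": 85},
    {"x": -0.79,"y": 4.25,"z": 0.2,"ax": 0,"ay": 0,"az": -7.45,"hand": 85}
  ]
}}

```text
clock: 8.7
eef_pos: [540.6, -352.0, 257.6]
tcp_rot: [3.141, 0.001, 1.569]
contact_force: [0.6, -0.7, 0.2]
opening: 0.995
grasp_force: 0.0
```

```bash
python3 go.py 540,-350,38,90 540,-310,38,90
```

```text
[ 541. -352.  258.] [3.141e+00 1.000e-03 1.569e+00] t 8.7 q [-0.58  0.36  1.56 -0.    1.22 -0.58] F [ 0.6 -0.7  0.2]
540,-350,38,90 [ 0.05 -0.02  4.39] [ 0.01  0.01 -0.02]
540,-310,38,90 [ 0.85 -0.02  4.39] [ 0.01  0.01 -0.02]
```

Call:
{"name": "drive_tool", "arguments": {
  "plan": [
    {"x": 0,"y": 0,"z": 0.8,"ax": 0,"ay": 0,"az": 0,"hand": 85},
    {"x": 0,"y": 0,"z": 1.6,"ax": 0,"ay": 0,"az": 0,"hand": 85},
    {"x": 0,"y": 0,"z": 2.4,"ax": 0,"ay": 0,"az": 0,"hand": 85},
    {"x": 0,"y": 0,"z": 3.2,"ax": 0,"ay": 0,"az": 0,"hand": 85},
    {"x": 0,"y": 0,"z": 3.9,"ax": 0,"ay": 0,"az": 0,"hand": 85},
    {"x": 0,"y": 0,"z": 4.35,"ax": 0,"ay": 0,"az": 0,"hand": 85},
    {"x": 0.4,"y": 0,"z": 4.35,"ax": 0,"ay": 0,"az": 0,"hand": 85},
    {"x": 0.7,"y": 0,"z": 4.35,"ax": 0,"ay": 0,"az": 0,"hand": 85}
  ]
}}

```text
clock: 9.5
eef_pos: [538.4, -311.9, 40.6]
tcp_rot: [-3.14, -0.001, 1.565]
contact_force: [0.3, -0.4, 0.1]
opening: 0.996
grasp_force: 0.0
```

Call:
{"name": "drive_tool", "arguments": {
  "plan": [
    {"x": 0.15,"y": 0,"z": 0,"ax": 0,"ay": 0,"az": 0,"hand": 85},
    {"x": 0.3,"y": 0,"z": 0,"ax": 0,"ay": 0,"az": 0,"hand": 85},
    {"x": 0.45,"y": 0,"z": 0,"ax": 0,"ay": 0,"az": 0,"hand": 85},
    {"x": 0.6,"y": 0,"z": 0,"ax": 0,"ay": 0,"az": 0,"hand": 85},
    {"x": 0.75,"y": 0,"z": 0,"ax": 0,"ay": 0,"az": 0,"hand": 85},
    {"x": 0.9,"y": 0,"z": 0,"ax": 0,"ay": 0,"az": 0,"hand": 85},
    {"x": 1.05,"y": 0,"z": 0,"ax": 0,"ay": 0,"az": 0,"hand": 85},
    {"x": 1.2,"y": 0,"z": 0,"ax": 0,"ay": 0,"az": 0,"hand": 85}
  ]
}}

```text
clock: 10.3
eef_pos: [538.9, -252.3, 41.3]
tcp_rot: [-3.141, -0.0, 1.566]
contact_force: [-0.0, -2.2, 0.7]
opening: 0.991
grasp_force: 0.0
```

```bash
python3 -c "
from h import *
save('top','t5.png')"; sed -e 's/t4/t5/' -e '/^print/d' m2.py > m3.py; echo 'print("R",*rect((310,145,400,218),(5,60,40),(20,255,255),100))'>>m3.py
python3 m3.py; python3 go.py 540,-172,38,90
```

```text
R [[336.0, 156.0], [374.0, 156.0], [374.0, 193.0], [336.0, 193.0]] [[622.0, -78.0], [624.0, -232.0], [474.0, -231.0], [472.0, -79.0]] [ 548. -155.]
[ 539. -251.   41.] [-3.141e+00 -1.000e-03  1.566e+00] t 10.35 q [-0.44  0.54  1.83  0.    0.77 -0.43] F [ 0.2  0.7 -0.4]
540,-172,38,90 [1.58 0.02 0.06] [-0.01 -0.01 -0.05]
```

Call:
{"name": "drive_tool", "arguments": {
  "plan": [
    {"x": 0.2,"y": 0,"z": 0,"ax": 0,"ay": 0,"az": 0,"hand": 85},
    {"x": 0.4,"y": 0,"z": 0,"ax": 0,"ay": 0,"az": 0,"hand": 85},
    {"x": 0.6,"y": 0,"z": 0,"ax": 0,"ay": 0,"az": 0,"hand": 85},
    {"x": 0.8,"y": 0,"z": 0,"ax": 0,"ay": 0,"az": 0,"hand": 85},
    {"x": 1.0,"y": 0,"z": 0,"ax": 0,"ay": 0,"az": 0,"hand": 85},
    {"x": 1.2,"y": 0,"z": 0,"ax": 0,"ay": 0,"az": 0,"hand": 85},
    {"x": 1.4,"y": 0,"z": 0,"ax": 0,"ay": 0,"az": 0,"hand": 85},
    {"x": 1.55,"y": 0,"z": 0,"ax": 0,"ay": 0,"az": 0,"hand": 85}
  ]
}}

```text
clock: 11.15
eef_pos: [539.3, -174.4, 41.2]
tcp_rot: [-3.141, -0.0, 1.566]
contact_force: [-0.7, -0.7, -0.2]
opening: 0.996
grasp_force: 0.0
```

Call:
{"name": "drive_tool", "arguments": {
  "plan": [
    {"x": -0.3,"y": 0,"z": 0,"ax": 0,"ay": 0,"az": 0,"hand": 85},
    {"x": -0.8,"y": 0,"z": 0,"ax": 0,"ay": 0,"az": 0,"hand": 85},
    {"x": -1.3,"y": 0,"z": 0,"ax": 0,"ay": 0,"az": 0,"hand": 85},
    {"x": -1.5,"y": 0,"z": -0.7,"ax": 0,"ay": 0,"az": 0,"hand": 85},
    {"x": -1.6,"y": 0,"z": -1.5,"ax": 0,"ay": 0,"az": 0,"hand": 85},
    {"x": -1.7,"y": 0,"z": -2.4,"ax": 0,"ay": 0,"az": 0,"hand": 85},
    {"x": -2.2,"y": 0,"z": -3,"ax": 0,"ay": 0,"az": 0,"hand": 85},
    {"x": -3,"y": 0,"z": -3,"ax": 0,"ay": 0,"az": 0,"hand": 85}
  ]
}}

```text
clock: 11.95
eef_pos: [541.0, -326.9, 196.9]
tcp_rot: [3.135, 0.004, 1.568]
contact_force: [0.4, -1.1, -0.0]
opening: 0.993
grasp_force: 0.0
```

```bash
python3 -c "
from h import *
b=save('top','t6.png')[130:250,200:420,::-1];a=imaging.grab_frame('scene')[140:260,230:450,::-1]
cv2.imwrite('pics/c6.png',cv2.resize(np.vstack([a,b]),None,fx=2.4,fy=2.4))"; sed -i 's/t5/t6/' m3.py
python3 m3.py; python3 go.py
```

```text
R [[316.0, 193.0], [316.0, 156.0], [356.0, 156.0], [356.0, 193.0]] [[471.0, 1.0], [621.0, 2.0], [623.0, -159.0], [473.0, -159.0]] [547. -79.]
[ 539. -330.  193.] [3.138e+00 3.000e-03 1.564e+00] t 12.05 q [-0.55  0.4   1.66 -0.    1.08 -0.54] F [ 0.9 -0.5 -0.1]
```

View pics/c6.png

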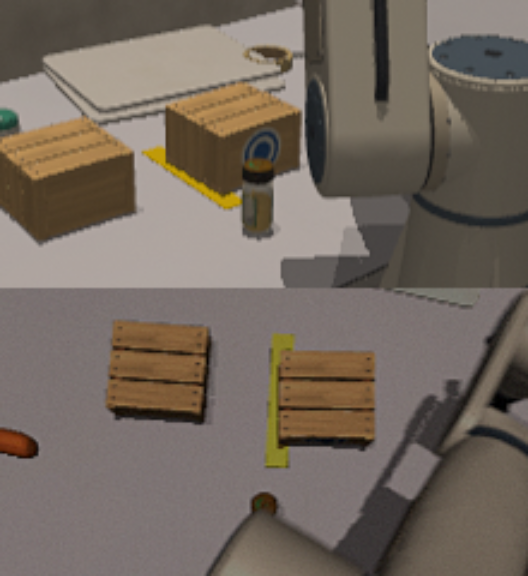

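The stamped crate's leading end is at y ≈ 1 mm, on the tape's centre line (crop x ≈ 279). It sits square, and the plain crate, jar and carrot are clear.

```bash
python3 -c "
from rig import r
print(r.sign_off())"
```

```text
the job is handed in; nothing more can be done
None
```

I tipped both crates onto their backs, pushed the stamped one (right-hand) square onto the tape with its leading end about 1 mm from the centre line, left the plain crate clear of the tape, and handed the job in at about 12 s; no verdict came back.

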